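# Load the roller spindle and lock it with its end cap

### The arm

A 6-joint arm with a two-finger parallel gripper is mounted at the origin on the work surface; the furniture and walls round the work are solid. World frame = base frame: x ahead of the robot, y to its left, z up, the work surface at z = 0. Lengths are in m, angles in rad, forces in N, time in s.
With the tool pointing down it reaches from about 0.275 to 0.85 m from the base axis. Payload 19 kg.
Tool frame: the origin (TCP) lies between the finger pads; the fingertips stand 25 mm ahead of it and the grasp point (between the pads) lies 6 mm ahead of it; z points along the fingers, y is the line along which they close (so a half turn about z gives the same grasp; the last joint's range is limited). The gripper opens to 85 mm and grips with 20 to 120 N. Pads are 22 mm wide; open, the fingers measure 114 mm over their backs; the gripper's body (76 mm by 85 mm) begins 54 mm behind the grasp point. The pads swing forward as they close: fully open they stand 13 mm farther back than shut.
Start: joints at [0.998, 0.15, 1.437, -0, 1.554, -0.134], TCP at [0.244, 0.52, 0.224] pointing down, gripper open.
Joint ranges: [-2.8, 2.8], [-0.68, 2.1], [0.12, 2.68], [-1.39, 4.53], [0.16, 2.79], [-2.81, 2.81]. Speed limits (rad/s): [1.89, 1.89, 2.22, 3.01, 3.01, 3.01].

### API

Orientations are given as a 3x3 rotation matrix whose columns are the frame's x, y, z axes.
In Python, from cell import ctrl, cams gives the robot as it stands.
- The arm moves only by the tool arm_command, never from a script. Its argument "deltas" is a list that holds one entry, the list of rows, each a list of 7 numbers: the turn, a rotation vector about the tool's x, y, z in degrees, then the shift along the tool's x, y, z in mm, then the finger opening in mm, from 0 to 85.4. In form: [[[ax, ay, az, x, y, z, jaw], ...]]. A call has 1 to 10 rows; each row shifts and turns the commanded pose from where the row before left it, along the tool's axes as they then stand; what a row does not reach is not made up. A row lasts 1/8 s, in which the tool goes at most 62.5 mm and 10.7 degrees, less where a joint would pass 70% of its speed; a pose out of reach is approached as far as the arm can. A call is refused whole if a number of a shift passes 62.5 or a number of a turn 10.7, either way. A call with a gripper value outside its range is refused whole. The fingers move at their own pace and stop on an object; the grip force is fixed at half the most. Time passes only in rows, so rows that do not move let the fingers close. It gives the time, the measured TCP pose, the force, the opening and the grip force at its end, in the units of the state.
- ctrl.sense(): the state, without advancing time (a new reading comes with each control period).
- cams.capture(name): name is "side" or "top"; returns (picture, depth): 480x640x3 uint8, red, green, blue; 480x640 float32, m along the optical axis (not along the pixel's ray), 0 where there is no reading.
- cams.get_calibration(name): a dict with "fovy" (degrees; the focal length in pixels is half the picture's height over the tangent of half this angle, whatever the lens; pixels are square), "cx", "cy" (the principal point, pixels), "extrinsics" (4x4, takes a point from world to camera coordinates). Camera axes: x right, y up, looking along -z (the intrinsics and any distortion apply to the point x, -y, -z); pixel columns grow to the right and rows downward; lengths in m; the calibration is good to about 2 mm. A picture is of the moment at which its call begins. get_calibration takes no time and is no camera call.
- ctrl.hand_in(): hands the job in; it is judged then, once.
The state is a dict: "clock": time; "joint_pos": joint angles; "joint_vel": joint speeds; "joint_torque": joint torques, N m; "ee_pos": TCP position; "tool_rot": TCP orientation; "ft_force": force on the tool from outside, world axes, zero at the start; "moment": the same for the moment, N m; "grip_width": opening from 0.0 (shut) to 1.0 (fully open); "gripper_force": force on a finger pad.
Only numpy, scipy, OpenCV 4.12 (cv2) and the standard library are available. Lean on these libraries where they do the work, as an engineer would, in place of code of your own. Each camera call takes 0.05 s, during which the arm holds its last target. There are 200 camera calls.

### The job

Make up the roller spindle: slide the long roller onto the stand's rod first, then the short roller in front of it, then push the end cap on until it snaps in behind the spring catch and holds both rollers tight against the spring plate. Feel your way and do not force anything; the rod's exact place is not measured. Leave the jars and the tape measure alone.

Things in the scene. Friction and masses are not known exactly. Their poses are not given: they have to be found in the camera images.
- stand: fixed stand: dark foot plate, grey upright, level steel rod (16 mm diameter, axis 120 mm up) sticking out to -x of this frame. Origin: on the table under the rod root; x along the rod towards the upright. The rod's height and direction are exact, but its hand-clamped carriage may sit up to 9 mm to either side (y) and 6 mm in or out (x): not measured, look or feel. Over 30 N on it is forcing
- rod_nominal_tip (a point): nominal tip of the rod, on its axis, 120 mm from the root, stand's axes; the tip is bevelled 3 mm over its last 4 mm. The real tip lies up to 9 mm to the side (y) and 6 mm in or out (x) of this point. Nothing of the stand but the catch rises above 142 mm
- long_roller_centre (a point): centre of the long grey roller: plain cylinder, 44 mm diameter, 40 mm long, 19 mm hole right through; x axis along the hole; about 80 g. Lies level in a V saddle of the rack, hole along the rack's x; grip it across its diameter from above. Either end may go first
- short_roller_centre (a point): centre of the short grey roller: like the long one (44 mm diameter, 19 mm hole) but only 24 mm long; x axis along the hole; lies in another saddle
- end_cap_centre (a point): centre of the end cap: an aluminium collar 36 mm in diameter, 24 mm long, with grip grooves round it and an 18 mm hole right through; x axis along the hole; lies in another saddle. Either end may go first. Locked, it hangs on the rod with its centre 1 mm below the rod's axis; still riding on the catch it stands 1 mm above
- rack: fixed wooden rack, 60 by 270 mm, with three V saddles in a row along its y, 105 mm apart, 14 mm wide along x, 30 mm across y, their tops 38 mm high; origin on the table under its middle. Which part lies in which saddle varies
- jar_1: small jar with a black lid, 43 mm wide, 66 mm high, standing behind the work; bystander. Origin at its underside
- jar_3: jar with a white lid, 51 mm wide, 61 mm high, bystander. Origin at its underside
- tape_measure: tape measure, 66 by 74 by 36 mm, lying to the right of the stand; bystander. Origin at its underside
- plate_nominal (a point): nominal centre of the front face of the spring plate round the rod's root (disc, 38 mm diameter; face 16 mm from the root), stand's axes; shifts with the rod, unmeasured. It can be pushed in 10 mm to a hard stop, with 2 N at first, 7 N at the stop. With all parts home it is pushed in 4 mm
- catch_nominal (a point): nominal foot of the catch's steep holding face, on top of the rod 100 mm from the root; shifts with the rod, unmeasured. The catch is 5 mm wide, 3 mm proud, with a ramp of about 7 mm towards the tip. What slides over it presses it down (some 4 to 10 N); behind it springs up again. The cap's outer end must pass this face
Not all that is in view belongs to the job. Leave any orange look-alike of the part that bears short_roller_centre alone. What is shaped like the part that bears end_cap_centre but green is not meant.

How it is judged:
By the outcome, as a careful person would: the job done as asked, in the order asked, and still so for the second after the job is handed in, with the robot touching nothing.
It also fails if it takes over 72 s, if anything falls off the work surface, if the arm or the gripper's body presses on something with over 40 N, if the wrist force passes 120 N, or if a joint passes its speed limit or range.

## Working session

There is one attempt and no reset: what is moved stays moved. The work goes in short steps, Python scripts to look and compute and a tool call to move; the robot and the scene stay as the last step left them, time stands still between calls to the robot, and variables do not carry over. Pictures are saved under pics/ and viewed, at most 10 in all, crops included, and the job is handed in when it is done.

Besides the shell and the picture viewer there is one more tool, called after "Request:" as name([rows], argument=value, ...), one row to a line, values as JSON. arm_command: Moves the arm, as the interface text tells. Its arguments: {"type":"object","properties":{"deltas":{"type":"array"}},"required":["deltas"]}

```bash
mkdir -p pics; ls
python3 - <<'E'
from cell import ctrl,cams
import cv2,numpy as np
for n in("top","side"):
    p,d=cams.capture(n); cv2.imwrite(f"pics/{n}0.png",p[:,:,::-1]); np.save(f"pics/{n}0.npy",d)
    c=cams.get_calibration(n); print(n,c)
s=ctrl.sense(); print(s)
E
```

```text
pics
top {'fovy': 57.92964670331444, 'cx': 313.81577511598834, 'cy': 239.24519987304157, 'extrinsics': array([[-0.0049717 , -0.99972017,  0.02312706, -0.0366551 ],
       [ 0.99680269, -0.00311016,  0.07984193, -0.57147466],
       [-0.07974766,  0.02345007,  0.99653921, -0.92168514],
       [ 0.        ,  0.        ,  0.        ,  1.        ]])}
side {'fovy': 57.45965274206764, 'cx': 313.079161241718, 'cy': 238.94948778478104, 'extrinsics': array([[ 0.97826083, -0.20552122,  0.02769069, -0.56252179],
       [ 0.05194899,  0.37213335,  0.92672438, -0.14059111],
       [-0.20076615, -0.90513966,  0.3747201 , -1.04800952],
       [ 0.        ,  0.        ,  0.        ,  1.        ]])}
{'clock': 0.1, 'joint_pos': array([ 9.97970032e-01,  1.50937222e-01,  1.43792315e+00,  7.32994195e-06,
        1.55382223e+00, -1.34042892e-01]), 'joint_vel': array([-1.77715002e-03, -5.03039021e-05, -3.31664301e-03,  7.01478200e-04,
        1.25472513e-03,  1.04782791e-04]), 'joint_torque': array([ 4.61906777e-03, -7.14380193e+01, -5.71802115e+01, -2.08621150e-04,
        7.08430511e-03,  1.31223646e-04]), 'ee_pos': array([0.24419793, 0.52032245, 0.22305696]), 'tool_rot': array([[-9.05269090e-01,  4.24838225e-01, -5.96921688e-04],
       [ 4.24838617e-01,  9.05268644e-01, -9.11991016e-04],
       [ 1.52925842e-04, -1.07919266e-03, -9.99999406e-01]]), 'ft_force': array([ 0.25897362, -0.00529624, -0.37616811]), 'moment': array([-0.04255948, -0.01811715, -0.03524409]), 'gripper_force': 0.0, 'grip_width': 1.004238842461957}
```

View pics/top0.png

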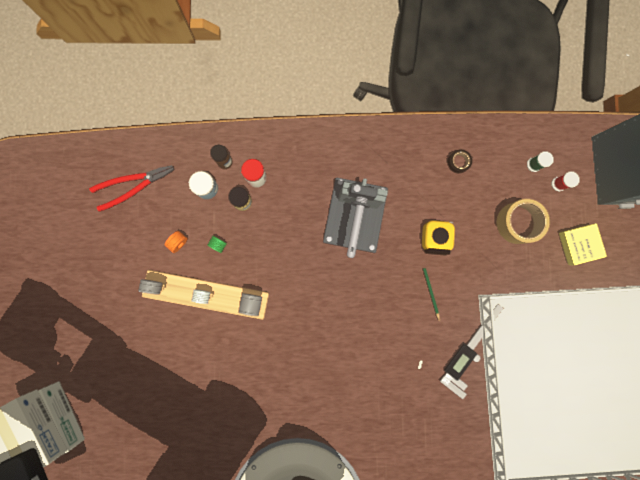

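View pics/side0.png

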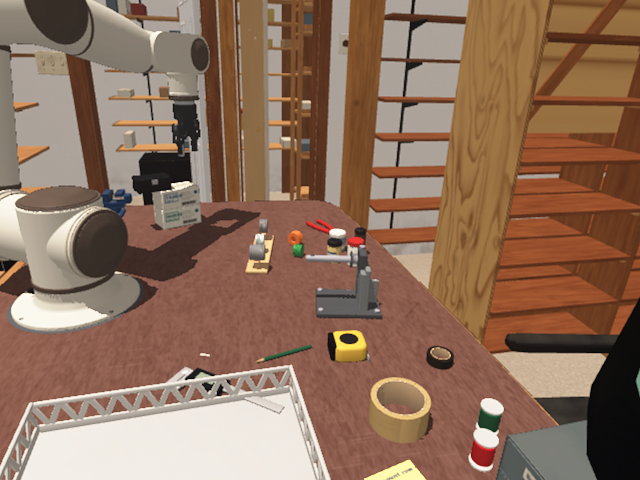

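```bash
cat > h.py <<'E'
import numpy as np
from cell import ctrl,cams
def K(n):
    c=cams.get_calibration(n); return 240/np.tan(np.radians(c["fovy"]/2)),c["cx"],c["cy"],np.array(c["extrinsics"])
def pix(n,u,v,z=None,d=None):
    """pixel -> world; on plane z, or at depth d"""
    f,cx,cy,E=K(n); R,t=E[:3,:3],E[:3,3]
    r=np.array([(u-cx)/f,-(v-cy)/f,-1.]); o=-R.T@t; r=R.T@r
    k=d if d is not None else (z-o[2])/r[2]
    return o+k*r
def proj(n,P):
    f,cx,cy,E=K(n); q=E[:3,:3]@np.asarray(P)+E[:3,3]
    return cx+f*q[0]/-q[2], cy-f*q[1]/-q[2]
E
python3 - <<'E'
from h import *
import cv2
p=cv2.imread("pics/top0.png"); d=np.load("pics/top0.npy")
a=cv2.resize(p[255:330,130:280],None,fx=5,fy=5,interpolation=cv2.INTER_CUBIC)
b=cv2.resize(p[165:265,310:400],None,fx=5,fy=5,interpolation=cv2.INTER_CUBIC)
H=600
im=np.zeros((600,800,3),np.uint8)
im[:375,:750]=a; cv2.imwrite("pics/c1.png",im[:375,:750]); cv2.imwrite("pics/c2.png",b)
# height maps
f,cx,cy,E=K("top")
def cloud(u0,u1,v0,v1):
    vv,uu=np.mgrid[v0:v1,u0:u1]; dd=d[v0:v1,u0:u1]
    q=np.stack([(uu-cx)/f*dd,-(vv-cy)/f*dd,-dd],-1)-E[:3,3]
    return q@E[:3,:3],uu,vv
W,uu,vv=cloud(130,280,262,325)
m=W[...,2]>0.035
n,lab,st,ce=cv2.connectedComponentsWithStats(m.astype(np.uint8))
for i in range(1,n):
    if st[i,4]>20:
        w=W[lab==i]; print(st[i],ce[i]+[130,262],w.mean(0).round(4),w.max(0).round(4),w.min(0).round(4))
W,uu,vv=cloud(310,400,165,265)
m=(W[...,2]>0.10)
for v in range(0,100,5):
    r=m[v]; 
    if r.any(): print(v+165, uu[v][r].min(),uu[v][r].max(),W[v][r].mean(0).round(4),W[v][r][:,2].max().round(4))
print("table z",np.median(cloud(280,310,200,260)[0][...,2]))
E
```

```text
[  8  18  24  15 291] [149.75601375 286.86254296] [0.4714 0.2966 0.07  ] [0.496  0.3236 0.965 ] [ 0.4561 -0.0168  0.0357]
[ 61  28  20  14 224] [200.45982143 296.54464286] [0.451  0.1946 0.0667] [0.496  0.2169 0.965 ] [ 0.4366 -0.0168  0.0352]
[108  31  24  24 437] [249.52860412 304.60183066] [0.435  0.0929 0.0786] [0.496 0.119 0.965] [ 0.4102 -0.0168  0.0372]
185 343 361 [ 0.6696 -0.1119  0.1271] 0.147
190 342 386 [ 0.659  -0.1351  0.1303] 0.149
195 348 398 [ 0.6461 -0.1384  0.1469] 0.965
200 311 384 [ 0.6367 -0.1435  0.1453] 0.965
205 352 368 [ 0.6301 -0.1273  0.126 ] 0.1358
210 355 362 [ 0.6202 -0.1243  0.126 ] 0.1281
215 354 396 [ 0.5976 -0.1105  0.2195] 0.965
220 353 360 [ 0.6005 -0.1201  0.1265] 0.13
225 352 359 [ 0.5907 -0.118   0.1262] 0.1287
230 351 388 [ 0.5725 -0.107   0.2094] 0.965
235 350 358 [ 0.5712 -0.115   0.1252] 0.1291
240 315 357 [ 0.5549 -0.1033  0.2089] 0.965
245 348 392 [ 0.5461 -0.1014  0.2092] 0.965
250 347 355 [ 0.542  -0.1088  0.1252] 0.1287
255 347 354 [ 0.5322 -0.1076  0.126 ] 0.1295
table z -0.000760110733210445
```

View pics/c1.png

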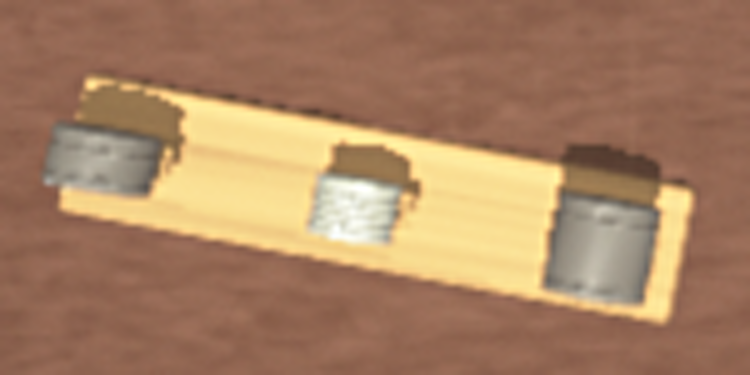

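View pics/c2.png

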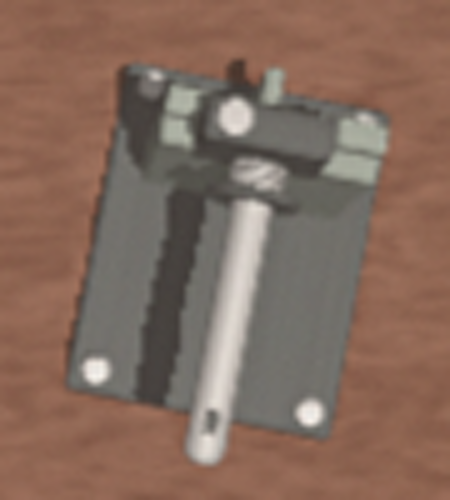

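```bash
cat >> h.py <<'E'
def cloud(d,u0,u1,v0,v1,n="top"):
    f,cx,cy,E=K(n)
    vv,uu=np.mgrid[v0:v1,u0:u1]; dd=d[v0:v1,u0:u1]
    q=np.stack([(uu-cx)/f*dd,-(vv-cy)/f*dd,-dd],-1)-E[:3,3]
    return (q@E[:3,:3])[dd>0]
from scipy.optimize import least_squares
def cyl(P,r,yaw):
    """fit a level cylinder of radius r, axis at yaw: lateral c, height z, axial range"""
    a=np.array([np.cos(yaw),np.sin(yaw)]); b=np.array([-a[1],a[0]])
    s,c,z=P[:,:2]@a,P[:,:2]@b,P[:,2]
    o=least_squares(lambda p:np.hypot(c-p[0],z-p[1])-r,[np.median(c),z.max()-r],loss="soft_l1",f_scale=.001)
    return o.x,np.percentile(s,[1,99]),np.sqrt(np.mean(o.fun**2)),a,b
E
python3 - <<'E'
from h import *
d=np.load("pics/top0.npy")
rack=cloud(d,130,280,262,325)
m=(rack[:,2]>.012)&(rack[:,2]<.025); print("rack top",m.sum())
import cv2
r=rack[m]; rr=cv2.minAreaRect((r[:,:2]*1000).astype(np.float32)); print(rr)
rod=cloud(d,340,372,205,262); rod=rod[(rod[:,2]>.118)&(rod[:,2]<.14)]
# rod direction
x0=rod[:,:2].mean(0); 
g=rod[(rod[:,0]<.61)]
f=lambda p: np.hypot((-(g[:,0]-x0[0])*np.sin(p[2])+(g[:,1]-x0[1])*np.cos(p[2]))-p[0],g[:,2]-p[1])-.008
o=least_squares(f,[0,.12,-.18],loss="soft_l1",f_scale=.001); print("rod",o.x,np.degrees(o.x[2]),x0)
yaw=o.x[2]; a=np.array([np.cos(yaw),np.sin(yaw)])
s=rod[:,:2]@a; print("rod axial",np.percentile(s,[0,1,99]), "tip pix", pix("top",351,257.4,.12)[:2]@a)
b=np.array([-a[1],a[0]]); 
print("tip pt", a*(s.min())+b*(x0@b+o.x[0]))
for nm,(u0,u1,v0,v1),R in(("short",(135,166,276,298),.022),("cap",(188,214,286,306),.018),("long",(235,266,290,320),.022)):
    P=cloud(d,u0,u1,v0,v1); P=P[(P[:,2]>.044)&(P[:,2]<.1)]
    y=np.radians(-10)
    for y in (np.radians(-10),yaw):
        x,sr,e,a,b=cyl(P,R,y); c=a*sr.mean()+b*x[0]
        print(nm,len(P),c.round(4),"z",x[1].round(4),"len",np.ptp(sr).round(4),"zmax",P[:,2].max().round(4),"rms",e.round(4))
E
```

```text
rack top 178
((452.2621765136719, 198.27224731445312), (261.9977722167969, 56.790008544921875), 78.5946044921875)
rod [-0.00022463  0.11967626 -0.20091448] -11.511551703502082 [ 0.58117931 -0.11716776]
rod axial [0.53851372 0.53998754 0.64318387] tip pix 0.5389539255868301
tip pt [ 0.5278704  -0.10653999]
short 281 [0.4715 0.3028] z 0.052 len 0.024 zmax 0.0776 rms 0.0026
short 281 [0.4716 0.3028] z 0.052 len 0.0237 zmax 0.0776 rms 0.0026
cap 204 [0.4506 0.1999] z 0.0464 len 0.0237 zmax 0.0671 rms 0.0014
cap 204 [0.4507 0.1998] z 0.0464 len 0.0239 zmax 0.0671 rms 0.0014
long 424 [0.4338 0.0962] z 0.0519 len 0.0396 zmax 0.0775 rms 0.0019
long 424 [0.4338 0.0962] z 0.0519 len 0.0395 zmax 0.0775 rms 0.0019
```

Request:
arm_command([
  [[0,0,0,-44,-38,0,75],[0,0,0,-44,-38,0,75],[0,0,0,-44,-38,0,75],[0,0,0,-44,-38,0,75],[0,0,0,-44,-38,0,75],[0,0,0,-44,-38,0,75],[0,0,0,-44,-38,0,75],[0,0,0,-44,-38,0,75],[0,0,-6.8,0,0,40,75],[0,0,-6.8,0,0,40,75]],
])

```text
clock: 1.35
ee_pos: [0.4339, 0.0948, 0.1425]
tool_rot: [[-0.98, 0.198, 0.0], [0.198, 0.98, -0.0], [-0.0, 0.0, -1.0]]
ft_force: [0.2, -0.2, -0.4]
grip_width: 0.878
gripper_force: 0.0
```

Request:
arm_command([
  [[0,0,0,0,1.4,30,75],[0,0,0,0,0,30,75],[0,0,0,0,0,20,75],[0,0,0,0,0,0,30],[0,0,0,0,0,0,30],[0,0,0,0,0,0,30],[0,0,0,0,0,0,30]],
])

```text
clock: 2.22
ee_pos: [0.4344, 0.0971, 0.0642]
tool_rot: [[-0.98, 0.2, 0.001], [0.2, 0.98, -0.0], [-0.001, 0.0, -1.0]]
ft_force: [-0.2, -0.2, 0.7]
grip_width: 0.352
gripper_force: 0.0
```

Run:
```python
from h import *
import cv2
print(ctrl.sense()["grip_width"],ctrl.sense()["gripper_force"])
p,d=cams.capture("side"); q,d2=cams.capture("top")
u,v=map(int,proj("side",[.434,.096,.05])); print(u,v)
a=cv2.resize(p[v-60:v+60,u-60:u+60],(480,480),interpolation=cv2.INTER_CUBIC)
u,v=map(int,proj("top",[.434,.096,.05]));print(u,v)
b=cv2.resize(q[v-30:v+30,u-30:u+30],(320,320),interpolation=cv2.INTER_CUBIC)
o=np.zeros((480,800,3),np.uint8); o[:,:480]=a; o[:320,480:]=b
cv2.imwrite("pics/g1.png",o[:,:,::-1])
```

```text
0.35231575502418216 0.0
256 252
249 304
```

View pics/g1.png

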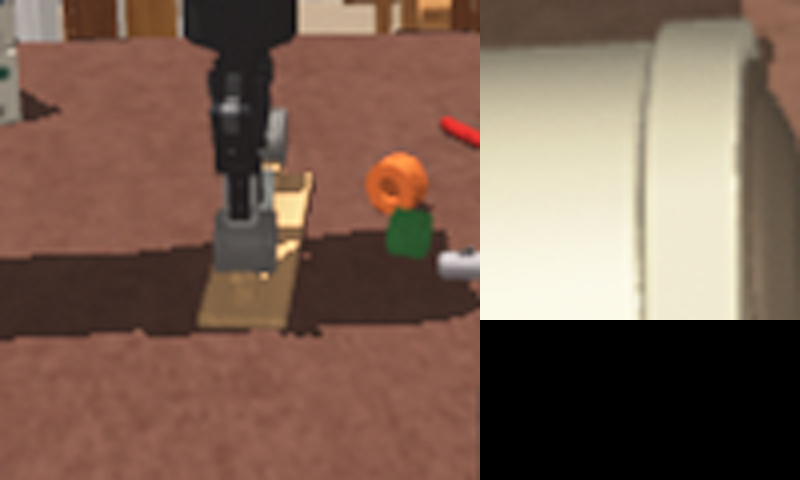

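Run:
```python
from h import *
p,d=cams.capture("side")
u,v=map(int,proj("side",[.434,.096,.05]))
f,cx,cy,E=K("side")
for vv in range(v-30,v+12,2):
    o=[]
    for uu in range(u-10,u+12,3):
        w=pix("side",uu,vv,d=d[vv,uu]); o.append("%4d,%3d,%3d"%tuple((w*1000).round().astype(int))+":%3d"%p[vv,uu].mean())
    print(vv," ".join(o))
```

```text
222  430,484, -1:103  413, 33,161: 27  420, 34,161: 56  428, 34,160: 42  435, 34,160: 31  446, 70,146: 32  476,287, 67:162  485,291, 65: 94
224  429,464, -1: 99  413, 42,153: 37  420, 35,155: 54  428, 43,152: 46  435, 34,154: 33  446, 72,140: 29  475,284, 62:153  485,292, 59: 87
226  428,449, -3:105  438,437,  0: 51  421, 42,147: 32  428, 41,147: 32  435, 36,148: 31  446, 71,135: 34  475,280, 57:146  487,308, 46: 82
228  426,422, -1:101  437,428, -4: 60  421, 47,140: 32  428, 45,140: 32  436, 42,141: 32  450,112,114: 30  474,279, 50:101  484,284, 48: 82
230  425,408, -3:103  435,401, -1: 74  422, 63,128: 37  433,113,109: 29  436, 42,135: 31  449,107,110: 67  475,283, 42: 75  485,291, 38: 89
232  423,378,  1:101  434,393, -5: 80  421, 57,125: 31  429, 54,126: 32  436, 46,128: 32  449,107,104: 65  475,287, 34: 93  494,374, -1: 92
234  423,368, -2:104  432,363, -1: 85  421, 56,120: 33  428, 49,122: 35  436, 51,120: 30  449,112, 96: 97  466,196, 63:172  492,359, -2:116
236  421,345,  0:105  431,349, -2: 99  423, 80,104: 76  430, 70,108: 31  438, 69,108: 65  449,109, 92: 76  467,202, 54:1
[... 1139 characters left out ...]

254  412,199,  0: 48  421,201, -2: 66  421, 78, 53: 79  429, 76, 53: 80  437, 74, 54: 81  445, 73, 54: 78  453, 72, 54: 89  471,169, 10:206
256  411,187, -1: 50  420,187, -2: 65  421, 78, 47: 76  429, 77, 47: 76  437, 74, 48: 76  445, 69, 49: 78  453, 71, 48: 77  470,154, 10: 97
258  410,173, -1: 50  417,155,  7: 74  421, 83, 39: 73  429, 79, 40: 73  437, 76, 41: 73  445, 75, 41: 74  453, 74, 41: 74  468,144,  8:104
260  409,159, -1: 49  416,135,  9: 92  424,130, 11: 91  429, 80, 33:104  437, 80, 33:104  450,133,  8:139  458,128, 10: 91  467,132,  7:105
262  408,151, -4: 47  415,126,  7: 98  423,121,  9: 98  429, 76, 29:111  437, 75, 29:101  449,119,  8: 96  457,115, 10:101  465,114,  9:104
```

Run:
```python
from h import *
d=np.load("pics/side0.npy")
for z in(.27,.224,.199,.186): print(z,proj("side",[.244,.52,z]))
for v in range(95,165,3):
    o=[]
    for u in range(168,202,4):
        w=pix("side",u,v,d=d[v,u]); o.append("%4d,%3d,%3d"%tuple((w*1000).round().astype(int)) if w[0]<.35 and w[1]<.7 else "    -      ")
    print(v," ".join(o))
s=ctrl.sense();print(s["joint_pos"].round(4),s["ee_pos"],s["ft_force"],s["moment"],s["joint_torque"].round(2))
```

```text
0.27 (np.float64(186.72496339032102), np.float64(144.66336318307702))
0.224 (np.float64(187.81700074729622), np.float64(158.3380184858822))
0.199 (np.float64(188.39992392603648), np.float64(165.6374698154299))
0.186 (np.float64(188.70016259054626), np.float64(169.39710332935877))
95     -        214,488,430  227,475,431  239,478,431  251,478,432  263,479,432  275,484,431  286,502,430     -      
98     -        213,487,421  226,480,422  238,473,423  250,470,423  262,473,423  274,483,422  286,490,422     -      
101  347,-1012,539  347,-1012,539  223,501,411  236,487,413  248,491,412  260,496,412  272,505,412     -           -      
104  347,-1012,539  347,-1012,539  223,496,403  235,497,403  248,486,404  260,496,403  272,500,403  284,510,402     -      
107  347,-1012,539  347,-1012,539  222,497,393  235,487,394  247,489,394  260,483,395  271,491,394  283,512,392     -      
110  347,-1012,539  347,-1012,539  221,499,384  234,489,385  246,486,385  259,486,386  271,496,385  283,507,384     -      
113  347,-1012,539  347,-1012,539  221,494,375  233,489,376  246,483,376  258,488,376  2
[... 1637 characters left out ...]
  -      
155  347,-1012,539  347,-1012,539  347,-1012,539  223,481,243  236,476,244  347,-1012,539     -           -           -      
158     -           -           -           -           -           -           -           -           -      
161     -           -           -           -           -           -           -           -           -      
164     -           -           -           -           -           -           -           -           -      
[ 4.6600e-02 -6.6000e-03  1.9425e+00 -1.0000e-04  1.2054e+00 -1.3227e+00] [0.4341613  0.09710673 0.06382114] [-0.74416196  0.00973452 -0.24092221] [ 0.00480835 -0.04942449  0.00015197] [  0.   -50.08 -50.68  -0.     0.    -0.  ]
```

Request:
arm_command([
  [[0,0,0,0,0,0,75],[0,0,0,0,0,0,75],[0,0,0,0,0,0,75],[0,0,0,0,0,12,75],[0,0,0,0,-1,12,75],[0,0,0,0,0,0,75]],
])

```text
clock: 3.12
ee_pos: [0.433, 0.096, 0.0382]
tool_rot: [[-0.98, 0.2, -0.002], [0.2, 0.98, -0.0], [0.002, -0.001, -1.0]]
ft_force: [-0.4, -0.2, 0.6]
grip_width: 0.879
gripper_force: 0.0
```

```bash
cat >> h.py <<'E'
def prof(c,n="side",du=12,v0=-35,v1=15,rad=.09):
    p,d=cams.capture(n); u,v=map(int,proj(n,c))
    for vv in range(v+v0,v+v1,2):
        o=[]
        for uu in range(u-du,u+du+1,3):
            w=pix(n,uu,vv,d=d[vv,uu]); o.append("%4d,%3d,%3d"%tuple((w*1000).round().astype(int)) if np.linalg.norm(w[:2]-c[:2])<rad and d[vv,uu]>0 else "     -     ")
        print(vv," ".join(o))
E
python3 - <<'E'
from h import *
prof([.436,.097,.05])
E
```

```text
216      -           -       421,113,149  425, 60,167  433, 59,168  441, 69,164  452,103,151      -           -     
218      -           -       420,107,146  425, 59,162  433, 61,161  441, 66,159  452,103,146      -           -     
220      -           -       419, 83,149  425, 60,157  432, 56,158  441, 65,154  449, 73,151      -           -     
222      -           -       418, 76,146  423, 42,158  432, 50,154  441, 67,148  449, 75,144      -           -     
224      -           -       415, 34,156  422, 28,157  430, 32,156  440, 65,143  449, 72,140      -           -     
226      -           -       415, 34,150  422, 29,152  430, 29,151  441, 67,137  453,120,117      -           -     
228      -           -       415, 29,146  422, 31,145  430, 33,144  440, 66,131  454,127,108      -           -     
230      -           -       414, 29,141  422, 30,140  430, 33,139  441, 76,122  454,132,100      -           -     
232      -           -       414, 32,135  422, 28,136  429, 27,136  440, 60,123      -           -           -     
234      -           -       414, 32,129  422, 2
[... 1145 characters left out ...]
-       416, 78, 53  422, 47, 66  430, 49, 65  438, 52, 63  448, 72, 54  458, 97, 42  474,168, 10
256      -           -       416, 79, 47  422, 54, 58  430, 53, 57  439, 73, 48  447, 72, 48  458,100, 35  473,156,  9
258  404,177, -2  412,167,  1  416, 82, 40  424, 81, 40  432, 83, 38  440, 78, 40  448, 78, 39  463,144,  8  471,142,  9
260  403,164, -3  412,163, -3  419,136,  8  427,133, 10  432, 80, 34  440, 78, 34  453,132,  8  461,130,  9  470,133,  7
262  402,146, -1  411,145, -1  418,123,  9  426,123,  8  432, 79, 28  440, 78, 28  451,117,  9  460,116,  9  468,114,  9
264  401,132, -1  410,132, -1  417,109,  9  425,103, 11  432, 82, 20  440, 80, 21  450,108,  7  458,105,  8  467,106,  7
```

Request:
arm_command([
  [[0,0,0,0,0,7,75],[0,0,0,0,0,7,75],[0,0,0,0,0,0,36],[0,0,0,0,0,0,36],[0,0,0,0,0,0,36],[0,0,0,0,0,0,36]],
])

```text
clock: 3.92
ee_pos: [0.4337, 0.0955, 0.0259]
tool_rot: [[-0.98, 0.2, -0.0], [0.2, 0.98, -0.001], [0.0, -0.001, -1.0]]
ft_force: [-3.8, -7.8, 4.4]
grip_width: 0.497
gripper_force: 59.9
```

Request:
arm_command([
  [[0,0,0,0,0,-33,36],[0,0,0,0,0,-33,36],[0,0,0,-20,-45,0,36],[0,0,0,-24,-45,0,36],[0,0,0,-24,-45,0,36],[0,0,0,-24,-44,0,36],[0,0,0,0,0,0,36],[0,0,0,0,0,0,36]],
])

```text
clock: 4.92
ee_pos: [0.488, -0.0975, 0.0916]
tool_rot: [[-0.98, 0.201, -0.0], [0.201, 0.98, 0.0], [0.0, 0.0, -1.0]]
ft_force: [1.6, 0.3, -1.5]
grip_width: 0.493
gripper_force: 61.3
```

Run:
```python
from h import *
import cv2
p,d=cams.capture("top"); q,ds=cams.capture("side")
np.save("pics/t2.npy",d);np.save("pics/s2.npy",ds)
a=cv2.resize(p[165:325,270:430],(480,480),interpolation=cv2.INTER_CUBIC)
b=cv2.resize(q[190:350,230:390],(480,480),interpolation=cv2.INTER_CUBIC)
cv2.imwrite("pics/t2.png",np.hstack([a,b])[:,:,::-1][:, :960]); im=cv2.imread("pics/t2.png"); cv2.imwrite("pics/t2.png",cv2.resize(im,(800,400)))
```

```text
(no output)
```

View pics/t2.png

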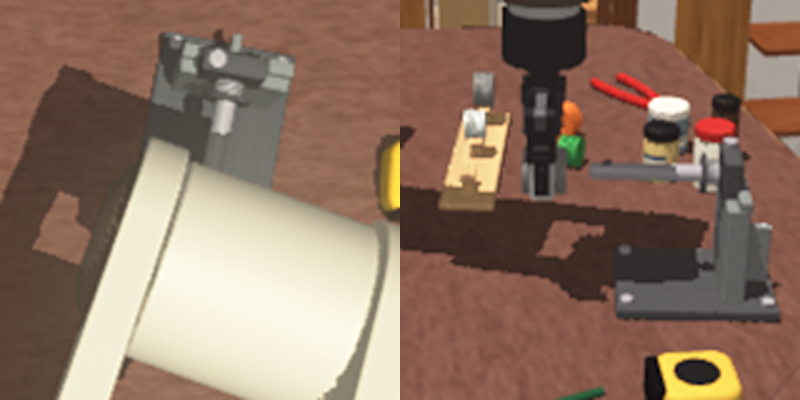

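Run:
```python
from h import *
d=np.load("pics/s2.npy")
f,cx,cy,E=K("side")
C=np.array([.494,-.1,.12])
W=cloud(d,270,390,225,300,"side")
a=np.array([.98,-.2]);b=np.array([.2,.98])
s=(W[:,:2]-C[:2])@a*1000; c=(W[:,:2]-C[:2])@b*1000; z=W[:,2]*1000
m=(abs(c)<45)&(z>80)&(z<165)
for s0 in range(-36,150,6):
    k=m&(s>=s0)&(s<s0+6)
    if k.sum(): 
        o=np.argsort(-z[k])
        print(s0,k.sum(),"z %.0f..%.0f"%(z[k].min(),z[k].max())," c at z:",[f"{z[k][i]:.0f}:{c[k][i]:.0f}" for i in o[::max(1,len(o)//8)]])
```

```text
-24 35 z 100..139  c at z: ['139:-1', '137:-1', '133:-11', '129:-13', '126:-16', '121:-22', '116:-16', '112:-19', '106:-17']
-18 41 z 102..154  c at z: ['154:-28', '132:-24', '127:-25', '124:-22', '120:-19', '116:-26', '112:-23', '107:-24', '102:-13']
-12 37 z 100..157  c at z: ['157:-41', '153:-33', '139:-33', '133:-36', '128:-31', '123:-30', '118:-31', '113:-30', '107:-29', '100:-24']
-6 52 z 100..156  c at z: ['156:-45', '139:-33', '136:-33', '131:-31', '125:-30', '121:-31', '114:-32', '111:-31', '102:-23']
0 48 z 100..161  c at z: ['161:20', '136:-26', '130:-24', '126:-25', '121:-32', '116:-26', '112:-27', '105:-23']
6 59 z 102..165  c at z: ['165:-25', '152:-29', '139:2', '134:-10', '129:-10', '125:-18', '118:-20', '112:-16', '102:-12']
12 40 z 102..165  c at z: ['165:18', '138:3', '135:-5', '130:-12', '127:-15', '121:-20', '114:-16', '109:-16']
36 11 z 116..126  c at z: ['126:-6', '124:2', '124:-3', '123:5', '122:-4', '122:-3', '121:-6', '118:-1', '118:-6', '116:-2', '116:-7']
42 14 z 116..126  c at z: ['126:-2', '126:-2', '126:4', '125:-6', '125:7', '124:-3', '124:-8', '123:-6
[... 1789 characters left out ...]
, '115:-7', '114:-5']
120 14 z 114..128  c at z: ['128:-0', '127:1', '126:-3', '126:-3', '124:-3', '124:-3', '122:-5', '122:-5', '120:-7', '120:-6', '118:-8', '117:-5', '115:-6', '114:-5']
126 21 z 114..127  c at z: ['127:0', '126:2', '126:-2', '125:-5', '124:-4', '122:-6', '121:-9', '121:-7', '118:-7', '116:-9', '114:-4']
132 17 z 116..127  c at z: ['127:-4', '126:3', '125:-1', '124:-4', '124:-2', '123:-6', '120:-6', '118:-7', '116:-8']
138 37 z 102..136  c at z: ['136:4', '132:-15', '128:-7', '126:-1', '124:14', '122:-9', '118:-7', '114:-4', '106:8', '102:0']
144 29 z 106..138  c at z: ['138:-5', '133:-12', '131:-1', '128:-18', '125:-15', '122:-15', '120:-10', '117:-8', '114:-8', '108:-2']
```

```bash
cat >> h.py <<'E'
C0=np.array([.494,-.1]); YAW=-.2009
A=np.array([np.cos(YAW),np.sin(YAW)]); B=np.array([-A[1],A[0]])
def sc(W): # stand-aligned: s along rod, c lateral, z  (mm)
    return np.c_[(W[:,:2]-C0)@A,(W[:,:2]-C0)@B,W[:,2]]*1000
def fitc(Q,r):
    o=least_squares(lambda p:np.hypot(Q[:,1]-p[0],Q[:,2]-p[1])-r,[0,120],loss="soft_l1",f_scale=1)
    return o.x.round(2),len(Q)
E
python3 - <<'E'
from h import *
Q=sc(cloud(np.load("pics/s2.npy"),270,390,225,300,"side"))
g=lambda s0,s1,z0,z1,cm:Q[(Q[:,0]>s0)&(Q[:,0]<s1)&(Q[:,2]>z0)&(Q[:,2]<z1)&(abs(Q[:,1])<cm)]
print("rod",fitc(g(42,130,110,132,14),8), fitc(g(42,85,110,132,14),8),fitc(g(85,130,110,132,14),8))
print("roller",fitc(g(9,30,98,145,24),22),fitc(g(-30,-19,98,145,24),22))
R=g(-40,25,98,142,24); print("roller s",np.percentile(R[:,0],[1,99]),"tip",np.percentile(g(26,130,110,132,14)[:,0],[0,2]))
T=sc(cloud(np.load("pics/top0.npy"),340,372,205,262)); T=T[(T[:,2]>116)&(T[:,2]<140)&(T[:,0]<110)&(abs(T[:,1])<14)]
print("top rod",fitc(T,8),T[:,0].min()); s=ctrl.sense(); print("tcp",sc(s["ee_pos"][None]),s["tool_rot"][:,0])
E
```

```text
rod (array([  1.21, 118.78]), 266) (array([  1.32, 118.88]), 127) (array([  1.08, 118.69]), 139)
roller (array([  3.84, 117.07]), 71) (array([  2.83, 117.39]), 35)
roller s [-22.69927662  16.54217517] tip [38.92528588 41.25494372]
top rod (array([  0.38, 119.71]), 311) 34.494291910411704
tcp [[-6.49751774  1.88669122 91.68718284]] [-9.79943814e-01  1.99273977e-01  5.48762119e-05]
```

Request:
arm_command([
  [[0,0,0,0,-1.8,-1.4,36],[0,0,0,-8,0,0,36],[0,0,0,-8,0,0,36],[0,0,0,-2,0,0,36],[0,0,0,-2,0,0,36],[0,0,0,-2,0,0,36]],
])

```text
clock: 5.78
ee_pos: [0.5094, -0.1038, 0.0929]
tool_rot: [[-0.98, 0.2, -0.0], [0.2, 0.98, -0.0], [0.0, -0.0, -1.0]]
ft_force: [0.3, 1.5, 0.0]
grip_width: 0.493
gripper_force: 61.3
```

Request:
arm_command([
  [[0,0,0,-2,0,0,36],[0,0,0,-2,0,0,36],[0,0,0,0,0,0,36]],
])

```text
clock: 6.15
ee_pos: [0.5134, -0.1046, 0.093]
tool_rot: [[-0.98, 0.2, -0.0], [0.2, 0.98, -0.0], [0.0, -0.0, -1.0]]
ft_force: [-0.1, 0.4, -0.1]
grip_width: 0.499
gripper_force: 61.3
```

Request:
arm_command([
  [[0,0,0,-2,0,0,36],[0,0,0,-2,0,0,36],[0,0,0,-2,0,0,36],[0,0,0,0,0,0,36]],
])

```text
clock: 6.65
ee_pos: [0.5192, -0.1058, 0.0929]
tool_rot: [[-0.98, 0.2, -0.0], [0.2, 0.98, -0.0], [0.0, -0.0, -1.0]]
ft_force: [-0.5, -0.4, -1.1]
grip_width: 0.501
gripper_force: 61.3
```

Request:
arm_command([
  [[0,0,0,-5,0,0,36],[0,0,0,-5,0,0,36],[0,0,0,-5,0,0,36],[0,0,0,-5,0,0,36]],
])

```text
clock: 7.15
ee_pos: [0.5392, -0.1099, 0.0931]
tool_rot: [[-0.98, 0.2, 0.0], [0.2, 0.98, -0.0], [-0.0, -0.0, -1.0]]
ft_force: [-1.9, 0.3, 2.2]
grip_width: 0.495
gripper_force: 61.6
```

Request:
arm_command([
  [[0,0,0,-6,0,0,36],[0,0,0,-6,0,0,36],[0,0,0,-6,0,0,36],[0,0,0,-6,0,0,36],[0,0,0,0,0,0,36]],
])

```text
clock: 7.78
ee_pos: [0.563, -0.1148, 0.093]
tool_rot: [[-0.98, 0.2, 0.001], [0.2, 0.98, -0.0], [-0.001, -0.0, -1.0]]
ft_force: [1.8, -0.2, 1.9]
grip_width: 0.495
gripper_force: 61.6
```

Request:
arm_command([
  [[0,0,0,-6,0,0,36],[0,0,0,-6,0,0,36],[0,0,0,-6,0,0,36],[0,0,0,-6,0,0,36],[0,0,0,-5,0,0,36],[0,0,0,0,0,0,36]],
])

```text
clock: 8.52
ee_pos: [0.5909, -0.1205, 0.0928]
tool_rot: [[-0.98, 0.2, -0.0], [0.2, 0.98, -0.0], [0.0, -0.0, -1.0]]
ft_force: [-0.6, 0.2, -0.1]
grip_width: 0.498
gripper_force: 61.3
```

Request:
arm_command([
  [[0,0,0,-4,0,0,36],[0,0,0,-4,0,0,36],[0,0,0,-3,0,0,36],[0,0,0,0,0,0,36]],
])

```text
clock: 9.02
ee_pos: [0.6016, -0.1227, 0.0929]
tool_rot: [[-0.98, 0.2, -0.0], [0.2, 0.98, -0.0], [0.0, -0.0, -1.0]]
ft_force: [-0.2, 0.5, -1.0]
grip_width: 0.498
gripper_force: 61.3
```

Request:
arm_command([
  [[0,0,0,-3,0,0,36],[0,0,0,-2,0,0,36],[0,0,0,0,0,0,36]],
])

```text
clock: 9.4
ee_pos: [0.6065, -0.1236, 0.093]
tool_rot: [[-0.98, 0.2, -0.0], [0.2, 0.98, -0.0], [0.0, -0.0, -1.0]]
ft_force: [0.7, 0.3, -0.6]
grip_width: 0.498
gripper_force: 61.3
```

Request:
arm_command([
  [[0,0,0,-2,0,0,36],[0,0,0,-2,0,0,36],[0,0,0,0,0,0,36]],
])

```text
clock: 9.78
ee_pos: [0.6103, -0.1244, 0.0929]
tool_rot: [[-0.98, 0.2, -0.0], [0.2, 0.98, 0.0], [0.0, -0.0, -1.0]]
ft_force: [-2.0, 0.1, 0.3]
grip_width: 0.496
gripper_force: 61.4
```

Request:
arm_command([
  [[0,0,0,0,0,0,60],[0,0,0,0,0,0,70],[0,0,0,0,0,0,75],[0,0,0,0,0,-25,75],[0,0,0,0,0,-40,75],[0,0,0,0,0,-40,75]],
])

```text
clock: 10.52
ee_pos: [0.6102, -0.1244, 0.1991]
tool_rot: [[-0.98, 0.2, -0.0], [0.2, 0.98, -0.0], [0.0, -0.0, -1.0]]
ft_force: [-0.5, 0.3, 0.6]
grip_width: 0.876
gripper_force: 0.0
```

Request:
arm_command([
  [[0,0,0,25,43,0,75],[0,0,0,25,43,0,75],[0,0,0,25,43,0,75],[0,0,0,25,43,0,75],[0,0,0,25,44,0,75],[0,0,0,25,44,0,75],[0,0,0,25,44,0,75],[0,0,0,25,44,0,75],[0,0,0,25,43,0,75],[0,0,0,0,0,40,75]],
])

```text
clock: 11.78
ee_pos: [0.4681, 0.307, 0.16]
tool_rot: [[-0.98, 0.197, 0.005], [0.197, 0.98, 0.003], [-0.004, 0.004, -1.0]]
ft_force: [1.0, -0.7, -0.8]
grip_width: 0.88
gripper_force: 0.0
```

Run:
```python
from h import *
p,d=cams.capture("side"); t,dt=cams.capture("top")
Q=sc(cloud(d,270,390,225,300,"side"))
g=lambda s0,s1,z0,z1,cm:Q[(Q[:,0]>s0)&(Q[:,0]<s1)&(Q[:,2]>z0)&(Q[:,2]<z1)&(abs(Q[:,1])<cm)]
R=g(60,170,97,112,24); print("long on rod s",np.percentile(R[:,0],[2,98]),"axis",fitc(g(108,140,98,145,24),22))
s=ctrl.sense(); r=s["tool_rot"]; e=s["ee_pos"]; 
print(e, "to go tool mm", (r.T@(np.array([.4686,.3034,.026])-e))*1000)
import cv2; cv2.imwrite("pics/t3.png",cv2.resize(np.hstack([p[190:350,230:390],t[165:325,270:430]]),(800,400))[:,:,::-1])
```

```text
long on rod s [ 84.19317763 163.61500612] axis (array([  1.6 , 117.04]), 257)
[0.46622842 0.30362568 0.15459468] to go tool mm [ -2.92472702   0.68154106 128.58167996]
```

View pics/t3.png

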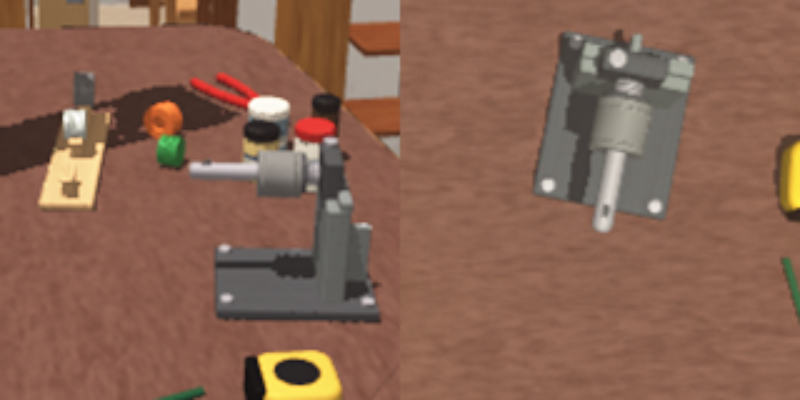

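Request:
arm_command([
  [[0,0,0,-3,0.7,40,75],[0,0,0,0,0,40,75],[0,0,0,0,0,36,75],[0,0,0,0,0,12,75],[0,0,0,0,0,0,75],[0,0,0,0,0,0,75]],
])

```text
clock: 12.62
ee_pos: [0.4721, 0.304, 0.0318]
tool_rot: [[-0.98, 0.2, 0.002], [0.2, 0.98, 0.001], [-0.002, 0.001, -1.0]]
ft_force: [-1.0, -0.3, -0.3]
grip_width: 0.877
gripper_force: 0.0
```

Request:
arm_command([
  [[0,0,0,3.3,-1.2,5.8,75],[0,0,0,0,0,0,75],[0,0,0,0,0,0,36],[0,0,0,0,0,0,36],[0,0,0,0,0,0,36],[0,0,0,0,0,0,36]],
])

```text
clock: 13.38
ee_pos: [0.4677, 0.3029, 0.0246]
tool_rot: [[-0.98, 0.2, -0.0], [0.2, 0.98, -0.001], [0.0, -0.001, -1.0]]
ft_force: [-3.8, -5.5, 8.3]
grip_width: 0.497
gripper_force: 59.8
```

Request:
arm_command([
  [[0,0,0,0,0,-34,36],[0,0,0,0,0,-33,36],[0,0,0,-14,-49,0,36],[0,0,0,-14,-49,0,36],[0,0,0,-14,-49,0,36],[0,0,0,-14,-49,0,36],[0,0,0,-14,-49,0,36],[0,0,0,-14,-49,0,36],[0,0,0,-14,-49,0,36],[0,0,0,-12,-47,0,36]],
])

```text
clock: 14.62
ee_pos: [0.4974, -0.1027, 0.0914]
tool_rot: [[-0.98, 0.2, 0.0], [0.2, 0.98, -0.0], [-0.0, -0.0, -1.0]]
ft_force: [0.8, 0.4, -0.8]
grip_width: 0.498
gripper_force: 61.3
```

Request:
arm_command([
  [[0,0,0,0,0,0,36],[0,0,0,0,0,0,36]],
])

```text
clock: 14.88
ee_pos: [0.4973, -0.1006, 0.0911]
tool_rot: [[-0.98, 0.201, -0.0], [0.201, 0.98, 0.0], [0.0, 0.0, -1.0]]
ft_force: [-0.2, -0.1, -1.3]
grip_width: 0.495
gripper_force: 61.3
```

Run:
```python
from h import *
s=ctrl.sense(); print("tcp",sc(s["ee_pos"][None]),s["ft_force"])
p,d=cams.capture("side"); Q=sc(cloud(d,270,390,225,300,"side"))
g=lambda s0,s1,z0,z1,cm:Q[(Q[:,0]>s0)&(Q[:,0]<s1)&(Q[:,2]>z0)&(Q[:,2]<z1)&(abs(Q[:,1])<cm)]
R=g(-40,30,98,142,26)
for a in range(-30,34,4):
    k=R[(R[:,0]>=a)&(R[:,0]<a+4)]
    if len(k): print(a,len(k),np.percentile(k[:,1],[5,50,95]).round(1),k[:,2].min().round(0),k[:,2].max().round(0))
print("tip",g(26,130,110,132,14)[:,0].min(),"roller",fitc(g(17,30,98,145,24),22),fitc(g(-12,3,98,145,24),22))
```

```text
tcp [[3.36020271e+00 5.10909479e-02 9.11009031e+01]] [-0.15287649 -0.12744375 -1.30425265]
-6 5 [-24.8 -24.2  22.1] 103.0 132.0
-2 4 [-3.7  3.6  8.4] 138.0 141.0
2 3 [-22.7   3.3  10.9] 128.0 138.0
6 4 [-1.   4.1  8.6] 138.0 140.0
10 3 [-25.1 -24.3  -4.1] 100.0 140.0
14 13 [-25.4 -19.3  -7.5] 103.0 140.0
18 31 [-21.3 -17.1  -1.7] 102.0 140.0
22 12 [-8.9  6.6 15.1] 106.0 140.0
tip 38.92042272549123 roller (array([  1.48, 118.01]), 44) (array([  3.11, 117.92]), 6)
```

Request:
arm_command([
  [[0,0,0,0,-0.7,-0.8,36],[0,0,0,-6,0,0,36],[0,0,0,-6,0,0,36],[0,0,0,-2,0,0,36],[0,0,0,-2,0,0,36],[0,0,0,0,0,0,36]],
])

```text
clock: 15.68
ee_pos: [0.513, -0.1048, 0.092]
tool_rot: [[-0.98, 0.2, -0.0], [0.2, 0.98, -0.0], [0.0, -0.0, -1.0]]
ft_force: [-0.5, -0.7, -0.8]
grip_width: 0.497
gripper_force: 61.3
```

Request:
arm_command([
  [[0,0,0,-2,0,0,36],[0,0,0,-2,0,0,36],[0,0,0,0,0,0,36]],
])

```text
clock: 16.05
ee_pos: [0.517, -0.1056, 0.092]
tool_rot: [[-0.98, 0.2, 0.0], [0.2, 0.98, -0.0], [-0.0, -0.0, -1.0]]
ft_force: [-0.4, 0.5, -0.8]
grip_width: 0.491
gripper_force: 61.3
```

Request:
arm_command([
  [[0,0,0,-2,0,0,36],[0,0,0,-2,0,0,36],[0,0,0,-2,0,0,36],[0,0,0,0,0,0,36]],
])

```text
clock: 16.55
ee_pos: [0.5229, -0.1068, 0.092]
tool_rot: [[-0.98, 0.2, -0.0], [0.2, 0.98, -0.0], [0.0, -0.0, -1.0]]
ft_force: [0.2, -1.0, 0.2]
grip_width: 0.497
gripper_force: 61.3
```

Request:
arm_command([
  [[0,0,0,-6,0,0,36],[0,0,0,-6,0,0,36],[0,0,0,-6,0,0,36],[0,0,0,0,0,0,36]],
])

```text
clock: 17.05
ee_pos: [0.5411, -0.1105, 0.0921]
tool_rot: [[-0.98, 0.2, 0.001], [0.2, 0.98, -0.0], [-0.001, -0.0, -1.0]]
ft_force: [1.2, 0.0, 1.9]
grip_width: 0.493
gripper_force: 61.6
```

Request:
arm_command([
  [[0,0,0,-6,0,0,36],[0,0,0,-6,0,0,36],[0,0,0,-6,0,0,36],[0,0,0,-6,0,0,36],[0,0,0,0,0,0,36]],
])

```text
clock: 17.68
ee_pos: [0.5642, -0.1153, 0.0918]
tool_rot: [[-0.98, 0.2, -0.0], [0.2, 0.98, -0.0], [0.0, -0.0, -1.0]]
ft_force: [-0.1, 0.4, -1.7]
grip_width: 0.493
gripper_force: 61.4
```

Request:
arm_command([
  [[0,0,0,-3,0,0,36],[0,0,0,-3,0,0,36],[0,0,0,-2,0,0,36],[0,0,0,-2,0,0,36],[0,0,0,0,0,0,36]],
])

```text
clock: 18.3
ee_pos: [0.5738, -0.1172, 0.092]
tool_rot: [[-0.98, 0.2, -0.0], [0.2, 0.98, -0.0], [0.0, -0.0, -1.0]]
ft_force: [-0.5, -0.8, -0.5]
grip_width: 0.499
gripper_force: 61.4
```

Request:
arm_command([
  [[0,0,0,-2,0,0,36],[0,0,0,-1.5,0,0,36],[0,0,0,0,0,0,36]],
])

```text
clock: 18.68
ee_pos: [0.5771, -0.1179, 0.092]
tool_rot: [[-0.98, 0.2, -0.0], [0.2, 0.98, -0.0], [0.0, -0.0, -1.0]]
ft_force: [-2.9, -0.8, -1.3]
grip_width: 0.496
gripper_force: 61.4
```

Request:
arm_command([
  [[0,0,0,0,0,0,60],[0,0,0,0,0,0,70],[0,0,0,0,0,0,75],[0,0,0,0,0,-25,75],[0,0,0,0,0,-40,75],[0,0,0,0,0,-40,75]],
])

```text
clock: 19.42
ee_pos: [0.577, -0.1178, 0.1982]
tool_rot: [[-0.98, 0.2, -0.0], [0.2, 0.98, -0.0], [0.0, -0.0, -1.0]]
ft_force: [0.6, -0.2, 0.0]
grip_width: 0.879
gripper_force: 0.0
```

Request:
arm_command([
  [[0,0,0,27,41,0,75],[0,0,0,27,41,0,75],[0,0,0,27,41,0,75],[0,0,0,27,41,0,75],[0,0,0,27,41,0,75],[0,0,0,28,41,0,75],[0,0,0,28,40,0,75],[0,0,0,0,0,40,75],[0,0,0,0,0,40,75],[0,0,0,0,0,0,75]],
])

```text
clock: 20.68
ee_pos: [0.4458, 0.2003, 0.1151]
tool_rot: [[-0.98, 0.2, -0.004], [0.2, 0.98, -0.001], [0.004, -0.002, -1.0]]
ft_force: [0.4, -0.5, 0.8]
grip_width: 0.882
gripper_force: 0.0
```

Run:
```python
from h import *
import cv2
p,d=cams.capture("side")
Q=sc(cloud(d,270,390,225,300,"side"))
g=lambda s0,s1,z0,z1,cm:Q[(Q[:,0]>s0)&(Q[:,0]<s1)&(Q[:,2]>z0)&(Q[:,2]<z1)&(abs(Q[:,1])<cm)]
R=g(50,150,129,142,24); print("rollers s",np.percentile(R[:,0],[1,99]))
t,dt=cams.capture("top"); P=cloud(dt,188,214,286,306)
P=P[(P[:,2]>.044)&(P[:,2]<.1)]; print("cap seen from top pts",len(P))
s=ctrl.sense(); print("rem",(s["tool_rot"].T@(np.array([.4467,.2007,.024])-s["ee_pos"]))*1000)
```

```text
rollers s [ 78.09995585 146.24341212]
cap seen from top pts 125
rem [ 1.10377972 -0.16518165 94.31698339]
```

Request:
arm_command([
  [[0,0,0,0,0,35,70],[0,0,0,0,0,35,70],[0,0,0,0,0,23,70],[0,0,0,0,0,0,70],[0,0,0,0,0,0,70]],
])

```text
clock: 21.4
ee_pos: [0.4484, 0.2008, 0.026]
tool_rot: [[-0.98, 0.2, 0.002], [0.2, 0.98, 0.001], [-0.002, 0.001, -1.0]]
ft_force: [-0.5, 0.8, 0.1]
grip_width: 0.822
gripper_force: 0.0
```

Request:
arm_command([
  [[0,0,0,1.6,-0.3,1,70],[0,0,0,0,0,0,70],[0,0,0,0,0,0,28],[0,0,0,0,0,0,28],[0,0,0,0,0,0,28],[0,0,0,0,0,0,28]],
])

```text
clock: 22.15
ee_pos: [0.4463, 0.2003, 0.0248]
tool_rot: [[-0.98, 0.2, 0.002], [0.2, 0.98, -0.001], [-0.002, -0.0, -1.0]]
ft_force: [-10.6, -8.5, 33.0]
grip_width: 0.403
gripper_force: 61.2
```

Request:
arm_command([
  [[0,0,0,0,0,-36,28],[0,0,0,0,0,-36,28],[0,0,0,-18,-47,0,28],[0,0,0,-19,-48,0,28],[0,0,0,-19,-48,0,28],[0,0,0,-19,-48,0,28],[0,0,0,-19,-48,0,28],[0,0,0,-18,-46,0,28],[0,0,0,0,0,0,28],[0,0,0,0,0,0,28]],
])

```text
clock: 23.4
ee_pos: [0.4981, -0.1009, 0.0948]
tool_rot: [[-0.98, 0.201, -0.001], [0.201, 0.98, 0.0], [0.001, 0.0, -1.0]]
ft_force: [-0.4, 0.3, -0.9]
grip_width: 0.4
gripper_force: 59.9
```

Run:
```python
from h import *
import cv2
s=ctrl.sense(); print("tcp",sc(s["ee_pos"][None]),s["ft_force"])
p,d=cams.capture("side"); Q=sc(cloud(d,270,390,225,300,"side"))
g=lambda s0,s1,z0,z1,cm:Q[(Q[:,0]>s0)&(Q[:,0]<s1)&(Q[:,2]>z0)&(Q[:,2]<z1)&(abs(Q[:,1])<cm)]
R=g(-40,32,90,145,26)
for a in range(-30,34,3):
    k=R[(R[:,0]>=a)&(R[:,0]<a+3)]
    if len(k): print(a,len(k),np.percentile(k[:,1],[5,50,95]).round(1),k[:,2].min().round(0),k[:,2].max().round(0))
for a in (13,15,17,19): print(a,fitc(g(a,32,95,142,22),18))
b=p[225:275,275:335]; cv2.imwrite("pics/s4.png",cv2.resize(b,(720,600),interpolation=cv2.INTER_CUBIC)[:,:,::-1])
```

```text
tcp [[ 4.17067001e+00 -5.55871613e-02  9.47650378e+01]] [-0.39231676  0.30341186 -0.92556778]
-6 14 [-24.8 -22.2 -21.1] 105.0 137.0
-3 12 [-24.8 -22.5  -2.4] 104.0 137.0
0 2 [-20.   -2.6  14.7] 104.0 137.0
3 8 [-25.2 -22.6  18.6] 104.0 137.0
6 3 [-23.3 -19.2  14.6] 103.0 137.0
9 2 [-20.6  -3.4  13.7] 105.0 138.0
12 15 [-24.  -22.1 -19.8] 105.0 136.0
15 13 [-24.1 -21.3 -20.1] 108.0 138.0
18 24 [-16.6 -13.2  -3.6] 104.0 134.0
21 19 [-17.5 -13.7  -5.8] 106.0 135.0
13 (array([  0.56, 117.11]), 57)
15 (array([  1.08, 116.9 ]), 50)
17 (array([  1.6 , 116.95]), 43)
19 (array([  1.43, 116.41]), 30)
```

View pics/s4.png

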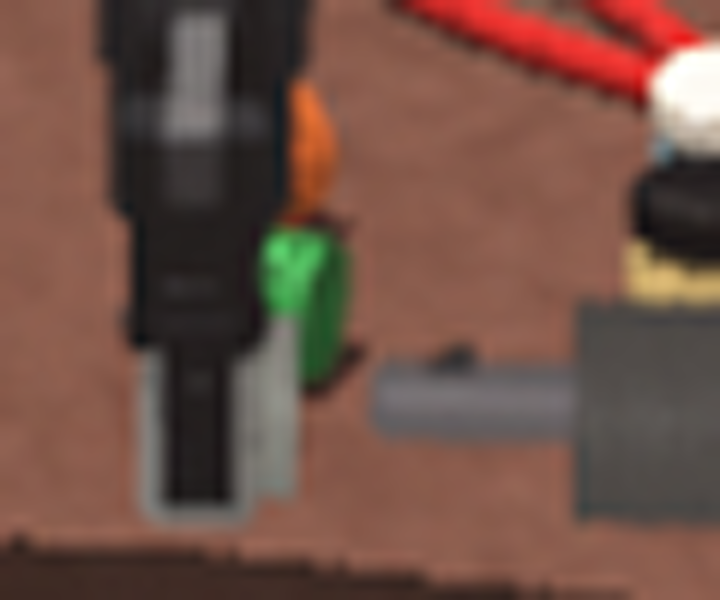

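Request:
arm_command([
  [[0,0,0,0,-0.2,-2,28],[0,0,0,-6,0,0,28],[0,0,0,-6,0,0,28],[0,0,0,-2,0,0,28],[0,0,0,-2,0,0,28],[0,0,0,0,0,0,28]],
])

```text
clock: 24.2
ee_pos: [0.514, -0.1045, 0.0969]
tool_rot: [[-0.98, 0.2, -0.0], [0.2, 0.98, -0.0], [0.0, -0.0, -1.0]]
ft_force: [-0.7, -0.8, -1.2]
grip_width: 0.403
gripper_force: 59.9
```

Request:
arm_command([
  [[0,0,0,-1.5,0,0,28],[0,0,0,-1.5,0,0,28],[0,0,0,0,0,0,28]],
])

```text
clock: 24.58
ee_pos: [0.517, -0.1051, 0.097]
tool_rot: [[-0.98, 0.2, -0.0], [0.2, 0.98, -0.0], [-0.0, -0.0, -1.0]]
ft_force: [0.7, -0.3, -0.8]
grip_width: 0.399
gripper_force: 59.9
```

Request:
arm_command([
  [[0,0,0,-1.5,0,0,28],[0,0,0,-1.5,0,0,28],[0,0,0,0,0,0,28]],
])

```text
clock: 24.95
ee_pos: [0.5199, -0.1057, 0.097]
tool_rot: [[-0.98, 0.2, -0.0], [0.2, 0.98, -0.0], [0.0, -0.0, -1.0]]
ft_force: [0.1, 0.6, -1.4]
grip_width: 0.395
gripper_force: 59.9
```

Request:
arm_command([
  [[0,0,0,-2,0,0,28],[0,0,0,-2,0,0,28],[0,0,0,0,0,0,28]],
])

```text
clock: 25.32
ee_pos: [0.5239, -0.1065, 0.097]
tool_rot: [[-0.98, 0.2, -0.0], [0.2, 0.98, -0.0], [0.0, -0.0, -1.0]]
ft_force: [-0.1, 0.4, -0.6]
grip_width: 0.401
gripper_force: 59.9
```

Request:
arm_command([
  [[0,0,0,-2,0,0,28],[0,0,0,-2,0,0,28],[0,0,0,0,0,0,28]],
])

```text
clock: 25.7
ee_pos: [0.5278, -0.1073, 0.097]
tool_rot: [[-0.98, 0.2, -0.0], [0.2, 0.98, -0.0], [0.0, -0.0, -1.0]]
ft_force: [-0.6, -0.0, 0.7]
grip_width: 0.397
gripper_force: 60.1
```

Request:
arm_command([
  [[0,0,0,-2,0,0,28],[0,0,0,-2,0,0,28],[0,0,0,0,0,0,28]],
])

```text
clock: 26.08
ee_pos: [0.532, -0.1082, 0.0972]
tool_rot: [[-0.98, 0.2, 0.001], [0.2, 0.98, -0.0], [-0.001, -0.0, -1.0]]
ft_force: [0.7, -0.4, 1.6]
grip_width: 0.4
gripper_force: 60.2
```

Request:
arm_command([
  [[0,0,0,-3,0,0,28],[0,0,0,-3,0,0,28],[0,0,0,-3,0,0,28],[0,0,0,0,0,0,28]],
])

```text
clock: 26.58
ee_pos: [0.5408, -0.1099, 0.097]
tool_rot: [[-0.98, 0.2, 0.0], [0.2, 0.98, -0.0], [-0.0, -0.0, -1.0]]
ft_force: [2.0, 0.2, 1.1]
grip_width: 0.397
gripper_force: 60.2
```

Request:
arm_command([
  [[0,0,0,-3,0,0,28],[0,0,0,-3,0,0,28],[0,0,0,0,0,0,28]],
])

```text
clock: 26.95
ee_pos: [0.5466, -0.1112, 0.0971]
tool_rot: [[-0.98, 0.2, 0.0], [0.2, 0.98, -0.0], [-0.0, -0.0, -1.0]]
ft_force: [1.7, 0.2, 1.9]
grip_width: 0.396
gripper_force: 60.2
```

Request:
arm_command([
  [[0,0,0,-1.5,0,0,28],[0,0,0,-1.5,0,0,28],[0,0,0,0,0,0,28]],
])

```text
clock: 27.32
ee_pos: [0.5493, -0.1117, 0.097]
tool_rot: [[-0.98, 0.2, 0.0], [0.2, 0.98, -0.0], [-0.0, -0.0, -1.0]]
ft_force: [-1.1, -0.6, 0.5]
grip_width: 0.396
gripper_force: 60.2
```

Request:
arm_command([
  [[0,0,0,-1.5,0,0,28],[0,0,0,-1.5,0,0,28],[0,0,0,0,0,0,28]],
])

```text
clock: 27.7
ee_pos: [0.5519, -0.1122, 0.0969]
tool_rot: [[-0.98, 0.2, -0.001], [0.2, 0.98, 0.0], [0.001, -0.0, -1.0]]
ft_force: [-5.1, 0.8, 3.1]
grip_width: 0.396
gripper_force: 60.4
```

Request:
arm_command([
  [[0,0,0,-1,0,0,28],[0,0,0,-1,0,0,28],[0,0,0,0,0,0,28]],
])

```text
clock: 28.08
ee_pos: [0.5537, -0.1126, 0.0968]
tool_rot: [[-0.98, 0.2, -0.001], [0.2, 0.98, 0.0], [0.001, -0.0, -1.0]]
ft_force: [-6.5, 2.4, 3.3]
grip_width: 0.405
gripper_force: 60.4
```

Request:
arm_command([
  [[0,0,0,-1,0,0,28],[0,0,0,-1,0,0,28],[0,0,0,0,0,0,28]],
])

```text
clock: 28.45
ee_pos: [0.5555, -0.113, 0.0967]
tool_rot: [[-0.98, 0.2, -0.002], [0.2, 0.98, 0.0], [0.002, -0.0, -1.0]]
ft_force: [-6.9, 0.9, 1.9]
grip_width: 0.399
gripper_force: 60.3
```

Request:
arm_command([
  [[0,0,0,-1,0,0,28],[0,0,0,-1,0,0,28],[0,0,0,0,0,0,28]],
])

```text
clock: 28.82
ee_pos: [0.5573, -0.1133, 0.0967]
tool_rot: [[-0.98, 0.2, -0.002], [0.2, 0.98, 0.0], [0.002, -0.0, -1.0]]
ft_force: [-8.8, 1.1, 2.1]
grip_width: 0.398
gripper_force: 60.4
```

Request:
arm_command([
  [[0,0,0,-1,0,0,28],[0,0,0,-1,0,0,28],[0,0,0,0,0,0,28]],
])

```text
clock: 29.2
ee_pos: [0.5591, -0.1137, 0.0966]
tool_rot: [[-0.98, 0.2, -0.002], [0.2, 0.98, 0.0], [0.002, -0.0, -1.0]]
ft_force: [-10.3, 1.6, 2.9]
grip_width: 0.397
gripper_force: 60.4
```

Run:
```python
from h import *
import cv2
p,d=cams.capture("side")
b=p[225:275,285:345]; cv2.imwrite("pics/s5.png",cv2.resize(b,(720,600),interpolation=cv2.INTER_CUBIC)[:,:,::-1])
```

```text
(no output)
```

View pics/s5.png

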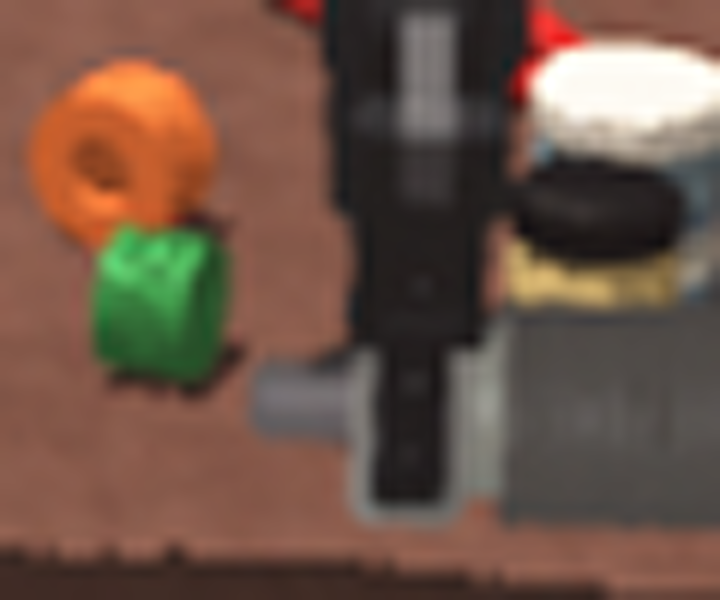

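Request:
arm_command([
  [[0,0,0,0,0,0.7,28],[0,0,0,0,0,0.7,28],[0,0,0,0,0,0,28]],
])

```text
clock: 29.62
ee_pos: [0.5591, -0.1137, 0.0954]
tool_rot: [[-0.98, 0.2, -0.002], [0.2, 0.98, 0.0], [0.002, -0.0, -1.0]]
ft_force: [-10.9, 2.5, 5.7]
grip_width: 0.4
gripper_force: 60.7
```

Request:
arm_command([
  [[0,0,0,1,0,0,28],[0,0,0,1,0,0,28],[0,0,0,0,0,0,28]],
])

```text
clock: 30.0
ee_pos: [0.5579, -0.1134, 0.0956]
tool_rot: [[-0.98, 0.2, -0.0], [0.2, 0.98, -0.0], [0.0, -0.0, -1.0]]
ft_force: [-4.0, 0.8, 2.3]
grip_width: 0.399
gripper_force: 60.3
```

Request:
arm_command([
  [[0,0,0,1,0,0,28],[0,0,0,0.5,0,0,28],[0,0,0,0,0,0,28]],
])

```text
clock: 30.38
ee_pos: [0.5565, -0.1131, 0.0956]
tool_rot: [[-0.98, 0.2, -0.0], [0.2, 0.98, -0.0], [0.0, -0.0, -1.0]]
ft_force: [-2.8, 1.0, -0.0]
grip_width: 0.4
gripper_force: 60.2
```

Request:
arm_command([
  [[0,0,0,1,0,0,28],[0,0,0,0.5,0,0,28],[0,0,0,0,0,0,28]],
])

```text
clock: 30.75
ee_pos: [0.555, -0.1128, 0.0956]
tool_rot: [[-0.98, 0.2, -0.0], [0.2, 0.98, -0.0], [0.0, -0.0, -1.0]]
ft_force: [-3.1, 0.1, 0.9]
grip_width: 0.399
gripper_force: 60.1
```

Request:
arm_command([
  [[0,0,0,0.7,0,0,28],[0,0,0,0.5,0,0,28],[0,0,0,0,0,0,28]],
])

```text
clock: 31.12
ee_pos: [0.5543, -0.1127, 0.0957]
tool_rot: [[-0.98, 0.2, 0.001], [0.2, 0.98, -0.0], [-0.001, -0.0, -1.0]]
ft_force: [3.6, 0.0, -2.2]
grip_width: 0.396
gripper_force: 59.9
```

Request:
arm_command([
  [[0,0,0,-0.5,0,0,28],[0,0,0,0,0,0,50],[0,0,0,0,0,0,70],[0,0,0,0,0,0,75],[0,0,0,0,0,-25,75],[0,0,0,0,0,-40,75],[0,0,0,0,0,-40,75],[0,0,0,40,30,0,75],[0,0,0,40,40,0,75],[0,0,0,40,40,0,75]],
])

```text
clock: 32.38
ee_pos: [0.4577, 0.0201, 0.2006]
tool_rot: [[-0.98, 0.201, 0.0], [0.201, 0.98, -0.0], [-0.0, 0.0, -1.0]]
ft_force: [1.2, 1.2, 0.8]
grip_width: 0.878
gripper_force: 0.0
```

Request:
arm_command([
  [[0,0,0,0,50,0,75],[0,0,0,0,50,0,75],[0,0,0,0,0,0,75],[0,0,0,0,0,0,75]],
])

```text
clock: 32.88
ee_pos: [0.4787, 0.1169, 0.2005]
tool_rot: [[-0.98, 0.199, -0.0], [0.199, 0.98, -0.0], [0.0, -0.0, -1.0]]
ft_force: [0.4, 0.6, 0.3]
grip_width: 0.882
gripper_force: 0.0
```

Run:
```python
from h import *
import cv2
p,d=cams.capture("side");t,dt=cams.capture("top")
Q=sc(cloud(d,270,390,225,300,"side"))
g=lambda s0,s1,z0,z1,cm:Q[(Q[:,0]>s0)&(Q[:,0]<s1)&(Q[:,2]>z0)&(Q[:,2]<z1)&(abs(Q[:,1])<cm)]
print("rod free",fitc(g(42,52,108,132,12),8),"cap",fitc(g(62,78,95,142,22),18),"rollers",fitc(g(88,140,95,145,25),22))
a=cv2.resize(p[225:275,285:345],(480,400),interpolation=cv2.INTER_CUBIC)
b=cv2.resize(t[190:265,330:390],(320,400),interpolation=cv2.INTER_CUBIC)
cv2.imwrite("pics/f.png",np.hstack([a,b])[:,:,::-1]); print(ctrl.sense()["clock"])
```

```text
rod free (array([  1.54, 119.02]), 28) cap (array([  1.79, 117.7 ]), 105) rollers (array([  1.45, 117.26]), 426)
32.975
```

View pics/f.png

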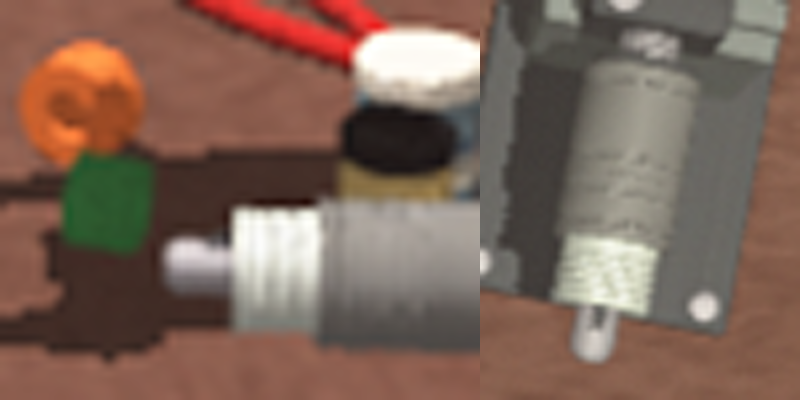

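The picture shows the cap at (280,265) hard against the rollers, with the catch standing up just outside its outer end at (222,235). The cap's centre is about 1.3 mm below the rod's axis, so it is locked.

```bash
python3 -c "
from cell import ctrl
print(ctrl.hand_in())"
```

```text
the job is handed in; nothing more can be done
None
```

The spindle is made up and handed in at about 33 s: long roller, short roller, then the end cap locked behind the catch and holding both rollers against the spring plate. The cap held when I pulled back on it, no reading taken on the rod passed about 11 N, and the jars and tape measure were not touched.

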